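Lay out the plating moulds with their presses

ROBOT

A 6-joint arm with a two-finger parallel gripper is mounted at the origin on the work surface. World frame = base frame: x ahead of the robot, y to its left, z up, the work surface at z = 0. Lengths are in mm, angles in rad, forces in N, time in s.
With the tool pointing down it reaches from about 400 to 925 mm from the base axis. Payload 3.4 kg.
Tool frame: the origin (TCP) lies at the very end of the fingers, on their centre line; the grasp point (between the pads) lies 19 mm behind it; z points along the fingers, y is the line along which they close (so a half turn about z gives the same grasp; the last joint's range is limited). The gripper opens to 85 mm and grips with 20 to 120 N. Pads are 22 mm wide; open, the fingers measure 114 mm over their backs; the gripper's body (76 mm by 85 mm) begins 54 mm behind the grasp point. The pads swing forward as they close: fully open they stand 13 mm farther back than shut.
Start: joints at [1.274, 0.307, 1.506, -0, 1.328, -0.073], TCP at [127.076, 560.787, 205.405] pointing down, gripper open.
Joint ranges: [-3.12, 3.12], [-1.05, 2.28], [0.14, 2.33], [-1.42, 4.57], [0.1, 2.73], [-2.68, 2.68]. Speed limits (rad/s): [2.57, 2.57, 3.14, 3.14, 3.14, 3.14].

INTERFACE

Orientations are given as a 3x3 rotation matrix whose columns are the frame's x, y, z axes.
In Python, from bench import env, eyes gives the robot as it stands. The module is installed in compiled form; this text tells all that it offers. Calls block until the motion is done:
- env.move_pose(position, orientation): joint-space move of the TCP to a pose.
- env.move_straight(position, rate=150, rot=None): straight line of the TCP; rot=None keeps the orientation; rate is the mean speed in mm/s.
- env.move_j(angles): joint-space move.
- env.set_gripper(opening, force=None): opening from 0.0 (shut) to 1.0 (fully open); force is the grip in N (None keeps the last); returns when the fingers have stopped.
- env.pause(seconds).
- env.inverse_kinematics(position, orientation): joint angles nearest the present ones, or None.
- env.observe(): the state.
- eyes.snapshot(name): name is "scene" or "top" or "wrist"; returns a dict with "color" (400x640x3 uint8, red, green, blue), "fx", "fy", "cx", "cy" (pixels), "R" (3x3) and "t" (3): a world point X has camera coordinates R X + t. Camera axes: x right, y down, z forward; pixel columns grow to the right and rows downward; lengths in mm; the calibration is good to about 2 mm. A picture is of the moment at which its call begins. There is no depth.
A pose or a line that the arm cannot do raises env.PlanningError and nothing moves.
- env.hand_in(): hands the job in; it is judged then, once.
The state is a dict: "t": time; "joint_positions": joint angles; "dq": joint speeds; "effort": joint torques, N m; "tool_pos": TCP position; "eef_rot": TCP orientation; "ft_force": force on the tool from outside, world axes, zero at the start; "torque": the same for the moment, N m; "width": opening from 0.0 (shut) to 1.0 (fully open); "finger_force": force on a finger pad.
Only numpy, scipy, OpenCV 4.12 (cv2) and the standard library are available. Lean on these libraries where they do the work, as an engineer would, in place of code of your own. Each camera call takes 0.05 s, during which the arm holds its last target. There are 200 camera calls.

TASK

Set up the two plating stations for service. First stand the round steel mould in the middle of the round slate and the square mould in the middle of the square slate, squared up with its edges; only when both empty moulds stand there, lower the round press into the round mould and the square press into the square mould, so that each press stands upright on the slate inside its mould. Let go of everything and leave the loose pebbles on the worktop where they are.

Things in the scene. Friction and masses are not known exactly. Their poses are not given: they have to be found in the camera images.
- round_slate: round dark slate serving slab, 124 mm in diameter, 6 mm thick, fixed to the worktop; origin at the centre of its underside, z up, its top 6 mm above the origin
- square_slate: square dark slate serving slab, 118 x 118 mm, 6 mm thick, fixed to the worktop; origin at the centre of its underside, z up, x and y along its edges, its top 6 mm above the origin
- round_mould_mid (a point): round steel ring mould, loose, open at top and bottom: outside diameter 60 mm, inside 55 mm, 40 mm high, about 110 g, standing upright; the point is on its axis half-way up, 20 mm above its lower rim; z is its axis. Grip it across the outside
- square_mould_mid (a point): square steel mould, loose, open at top and bottom: 58 x 58 mm outside, 53 x 53 mm inside, 40 mm high, about 110 g, standing upright; the point is at its centre half-way up, 20 mm above its lower rim; x and y are square to its walls, z up. Grip it across two opposite walls
- round_press_mid (a point): press with a round plate, loose, steel, 84 mm high, about 170 g, standing on its plate: plate 46 mm in diameter and 8 mm thick at the bottom, a thin stem (10 mm), and on top a round grip 22 mm in diameter and 22 mm high (its middle 31 mm above this point); the point is on the axis half-way up, 42 mm above its underside; z is its axis
- square_press_mid (a point): press with a square plate, loose, steel, 84 mm high, about 170 g, standing on its plate: plate 44 x 44 mm and 8 mm thick at the bottom, a thin stem (10 mm), and on top a cubic grip of 22 mm (its middle 31 mm above this point) with its faces parallel to the plate's edges; the point is on the axis half-way up, 42 mm above its underside; x and y are parallel to the plate's edges, z up
- pebble0_mid (a point): grey-green serving pebble, a bystander to be left where it lies; flattened round stone about 36 mm across and 20 mm high; the point is its centre, half-way up
- pebble1_mid (a point): grey-green serving pebble, a bystander to be left where it lies; flattened round stone about 48 mm across and 24 mm high; the point is its centre, half-way up
- pebble2_mid (a point): grey-green serving pebble, a bystander to be left where it lies; flattened round stone about 42 mm across and 22 mm high; the point is its centre, half-way up
Not all that is in view belongs to the job. Leave any turquoise or yellow look-alike of the part that bears round_press_mid alone.

How it is judged:
By the outcome, as a careful person would: the job done as asked, in the order asked, and still so for the second after the job is handed in, with the robot touching nothing.
It also fails if it takes over 102 s, if anything falls off the work surface, if the arm or the gripper's body presses on something with over 40 N, if the wrist force passes 120 N, or if a joint passes its speed limit or range.

## Working session

There is one attempt and no reset: what is moved stays moved. The work goes in short steps, each a Python script; the robot and the scene stay as the last script left them, time stands still between calls to the robot, and variables do not carry over. Pictures are saved under pics/ and viewed, at most 14 in all, crops included, and the job is handed in when it is done.

```bash
mkdir -p pics
python3 - <<'E'
from bench import env, eyes
import cv2,numpy as np
for n in ("scene","top"):
    s=eyes.snapshot(n); cv2.imwrite(f"pics/{n}0.png",s["color"][:,:,::-1])
    print(n,s["fx"],s["cx"],s["cy"],np.round(s["R"],3).tolist(),np.round(s["t"],1), np.round(-s["R"].T@s["t"]))
o=env.observe();print(o["t"],o["width"],o["tool_pos"],o["eef_rot"])
E
```

```text
scene 464.2169208269727 310.71258102544783 195.00757566181608 [[-0.758, 0.652, 0.017], [0.435, 0.526, -0.731], [-0.485, -0.547, -0.682]] [ 365.6 -190.9 1485.1] [1081.  674.  868.]
top 421.72684461518884 320.69626959061816 195.84001214894005 [[0.012, -1.0, 0.028], [-0.995, -0.014, -0.099], [0.099, -0.027, -0.995]] [-16.4 524.4 859.5] [437.  14. 907.]
0.1 1.0005765110018332 [126.89966302 560.16287248 204.58427749] [[-9.75292477e-01  2.20917025e-01 -5.02997702e-04]
 [ 2.20917573e-01  9.75290915e-01 -1.74837323e-03]
 [ 1.04323676e-04 -1.81629629e-03 -9.99998345e-01]]
```

View pics/top0.png

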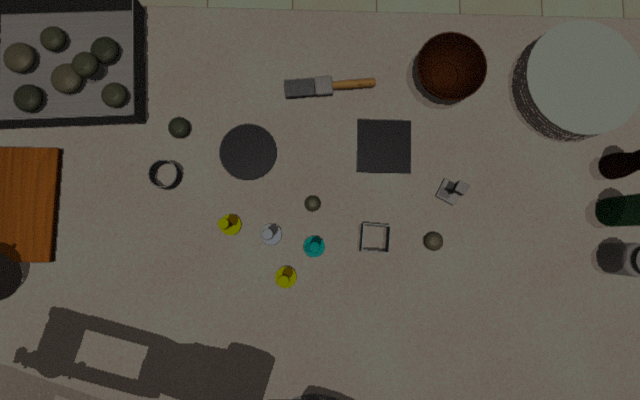

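View pics/scene0.png

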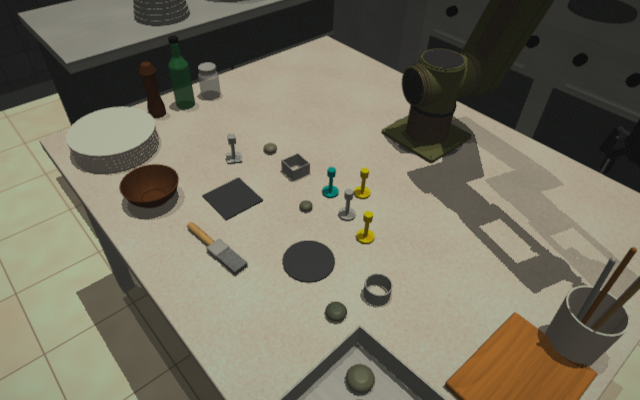

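```bash
cat > h.py <<'E'
from bench import env, eyes
import cv2,numpy as np
def ray(s,px,z):
    """pixels (n,2) -> world xy on plane z"""
    p=np.atleast_2d(np.asarray(px,float))
    d=np.c_[(p[:,0]-s["cx"])/s["fx"],(p[:,1]-s["cy"])/s["fy"],np.ones(len(p))]@s["R"]
    c=-s["R"].T@s["t"]
    return (c+d*((z-c[2])/d[:,2])[:,None])[:,:2]
def proj(s,X):
    q=s["R"]@np.asarray(X,float)+s["t"]; return np.array([s["fx"]*q[0]/q[2]+s["cx"],s["fy"]*q[1]/q[2]+s["cy"]])
def down(a):
    """tool down, y axis at world angle a"""
    y=np.array([np.cos(a),np.sin(a),0]); z=np.array([0,0,-1.]); return np.c_[np.cross(y,z),y,z]
def save(s,n): cv2.imwrite(f"pics/{n}.png",s["color"][:,:,::-1])
def blobs(mask,s,amin=100):
    c,_=cv2.findContours(mask.astype(np.uint8),cv2.RETR_EXTERNAL,cv2.CHAIN_APPROX_NONE)
    return [k[:,0,:] for k in c if cv2.contourArea(k)>amin]
E
python3 - <<'E'
from h import *
s=eyes.snapshot("top")
g=s["color"].max(2)
for n,px,z in [("rslate",(248,152),6),("sslate",(384,146),6),("rm",(166,174),20),("sm",(374,237),20),("rp top",(268,233),84),("sp top",(460,188),84),("y",(285,277),0),("t",(314,246),0),("y2",(230,225),0),("p",(179,127),10),("p",(312,203),10),("p",(433,241),10)]:
    print(n,ray(s,px,z).round())
for a in [(248,152),(384,146)]:
    m=np.zeros(g.shape,bool); x,y=a; m[y-35:y+35,x-35:x+35]=g[y-35:y+35,x-35:x+35]<75
    b=max(blobs(m,s),key=len); w=ray(s,b,6).astype(np.float32); r=cv2.minAreaRect(w); print(r)
w=eyes.snapshot("wrist"); o=env.observe()
c=-w["R"].T@w["t"]; print("cam in tool",o["eef_rot"].T@(c-o["tool_pos"]),(w["R"]@o["eef_rot"]).round(2).tolist(),w["fx"],w["cx"],w["cy"])
E
```

```text
rslate [[619. 148.]]
sslate [[ 638. -147.]]
rm [[567. 316.]]
sm [[ 440. -123.]]
rp top [[445.  93.]]
sp top [[ 538. -284.]]
y [[353.  63.]]
t [[419.   3.]]
y2 [[462. 183.]]
p [[671. 297.]]
p [[511.   8.]]
p [[ 433. -251.]]
((620.90869140625, 149.180908203125), (120.69700622558594, 122.67845916748047), 1.1166203022003174)
((638.4776611328125, -145.25479125976562), (117.73946380615234, 118.4369888305664), 89.4186782836914)
cam in tool [  80.93001896    0.44803413 -167.6914703 ] [[-0.0, 1.0, -0.0], [-0.95, -0.0, -0.32], [-0.32, 0.0, 0.95]] 302.774846874262 313.9292523101332 195.68142545842358
```

Run:
```python
from h import *
env.move_pose([575,270,200],down(np.pi/2))
s=eyes.snapshot("wrist"); save(s,"w1"); np.save("w1.npy",s,allow_pickle=True)
for X in [(567,316,20),(620,149,6)]: print(proj(s,X))
o=env.observe();print(o["t"],o["tool_pos"],o["ft_force"])
```

```text
[351.95181207 160.62678337]
[216.95714739 199.47900043]
2.1833 [574.32153986 271.06220114 200.08018718] [0.80594485 0.50289067 0.10850028]
```

View pics/w1.png

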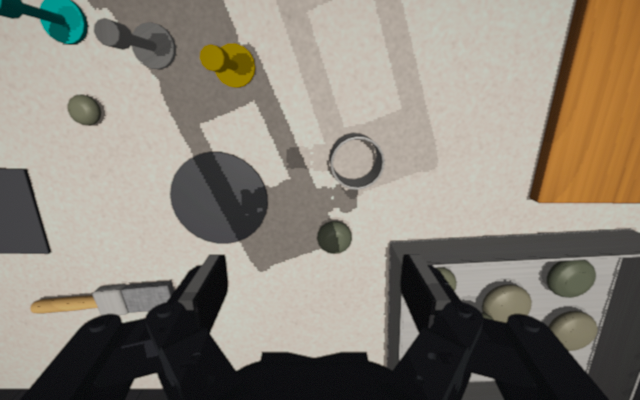

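```bash
cat >> h.py <<'E'
def neutral(s,th=0.07,vmax=256):
    c=cv2.GaussianBlur(s["color"],(3,3),0).astype(float); return ((c[...,0]-c[...,2])/(c.max(2)+1)<th)&(c.max(2)<vmax)
def blob_at(mask,s,X,rad):
    """outer contour (pixels) of the biggest blob within rad px of world point X"""
    u=proj(s,X); m=np.zeros(mask.shape,np.uint8); cv2.circle(m,tuple(int(v) for v in u),rad,1,-1)
    return max(blobs(m.astype(bool)&mask,s,20),key=cv2.contourArea)
E
python3 - <<'E'
from h import *
s=np.load("w1.npy",allow_pickle=True).item()
c=s["color"].astype(int)
for p in [(219,197),(180,200),(245,195),(200,150),(280,200),(300,100),(353,135),(335,165),(372,180),(355,160),(330,130)]: print(p,c[p[1],p[0]])
m=neutral(s)
b=blob_at(m,s,(620,149,6),62); print(cv2.minEnclosingCircle(ray(s,b,6).astype(np.float32)),cv2.fitEllipse(ray(s,b,6).astype(np.float32)))
b=blob_at(m,s,(567,316,20),36); print(cv2.fitEllipse(b))
v=np.hstack([cv2.resize((m*255).astype(np.uint8)[110:250,150:400],None,fx=3,fy=3)]);v=cv2.cvtColor(v,cv2.COLOR_GRAY2BGR)
v2=cv2.resize(s["color"][110:210,300:410,::-1],None,fx=5,fy=5,interpolation=cv2.INTER_CUBIC)
out=np.zeros((420,800,3),np.uint8);out[:,:400]=v[:, 350:750] if v.shape[1]>=750 else 0;out[:,400:800]=v2[:420,:400];cv2.imwrite("pics/m1.png",out)
E
```

```text
(219, 197) [43 44 43]
(180, 200) [76 76 77]
(245, 195) [43 44 45]
(200, 150) [124 116 108]
(280, 200) [130 122 113]
(300, 100) [200 195 183]
(353, 135) [69 68 66]
(335, 165) [186 176 166]
(372, 180) [65 64 62]
(355, 160) [185 174 164]
(330, 130) [190 180 170]
((619.0239868164062, 147.88803100585938), 63.961185455322266) ((620.0402221679688, 150.68357849121094), (120.45419311523438, 121.27872467041016), 10.159281730651855)
((355.4054260253906, 161.28231811523438), (49.99331283569336, 52.856903076171875), 38.175567626953125)
```

View pics/m1.png

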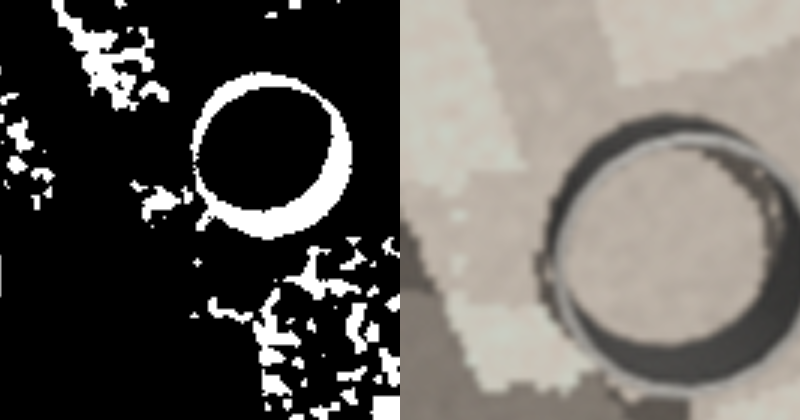

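Run:
```python
from h import *
s=np.load("w1.npy",allow_pickle=True).item()
m=neutral(s,0.06,105)
b=blob_at(m,s,(620,149,6),66); 
print("slate",[np.round(cv2.fitEllipse(cv2.convexHull(ray(s,b,6).astype(np.float32)))[:2],1)])
b=blob_at(m,s,(567,316,20),34); e=cv2.fitEllipse(b); xy=ray(s,e[0],20)[0]; print("mould",e,xy)
env.move_pose([xy[0],xy[1],110],down(np.pi/2))
s=eyes.snapshot("wrist"); save(s,"w2"); np.save("w2.npy",s,allow_pickle=True)
m=neutral(s,0.06,105)
b=blob_at(m,s,(xy[0],xy[1],20),60); e=cv2.fitEllipse(cv2.convexHull(b)); print("near",e,ray(s,e[0],20),proj(s,(*xy,20)))
```

```text
slate [array([[620. , 151.4],
       [119.8, 121.1]])]
mould ((351.18402099609375, 153.9061279296875), (52.04669952392578, 63.75042724609375), 143.0052032470703) [559.09595502 314.78647682]
near ((318.33319091796875, 199.48873901367188), (67.54949188232422, 73.29073333740234), 171.05111694335938) [[567.90957956 319.70566536]] [312.88758837 190.15321565]
```

View pics/w2.png

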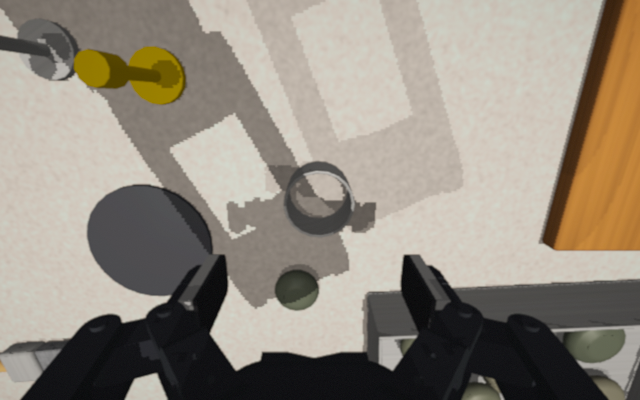

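Run:
```python
from h import *
s=np.load("w2.npy",allow_pickle=True).item()
m=neutral(s,0.06,105)
b=blob_at(m,s,(620,150,6),72); print("slate",np.round(cv2.fitEllipse(cv2.convexHull(ray(s,b,6).astype(np.float32)))[:2],1), np.round(b.min(0)),b.max(0))
R=down(np.pi/2)
env.move_straight([568,319.5,110],rate=150); env.move_straight([568,319.5,6],rate=150)
env.set_gripper(0.0,40); o=env.observe();print(o["width"],o["finger_force"],o["ft_force"],o["t"])
env.move_straight([568,319.5,80],rate=150)
env.move_pose([620.2,150.5,80],R)
s=eyes.snapshot("wrist"); save(s,"w3"); o=env.observe();print(o["width"],o["finger_force"],o["ft_force"],o["t"])
```

```text
slate [[629.5 153.1]
 [125.2 143.4]] [ 88 186] [218 315]
0.6556888370728529 40.66650124266744 [-1.90861483 -1.00371546  8.07829915] 4.25
0.6465426206876712 42.48052351176739 [-0.96506863  0.01608308 -1.44014871] 5.6833
```

View pics/w3.png

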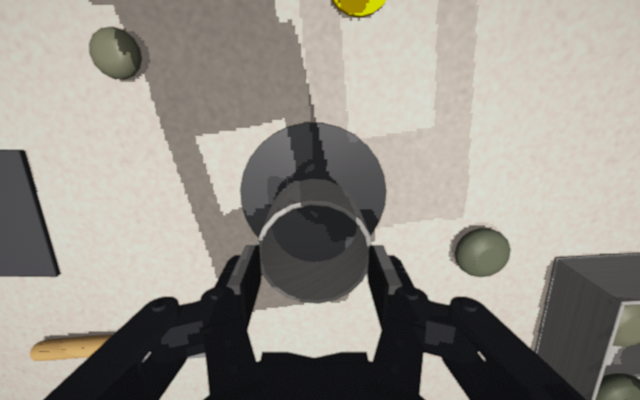

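Run:
```python
from h import *
env.move_straight([620.2,150.5,20],rate=120)
for z in np.arange(15,9,-1.):
    env.move_straight([620.2,150.5,z],rate=40); f=env.observe()["ft_force"][2]; print(z,round(f,1))
    if f>3: break
env.set_gripper(1.0); env.move_straight([620.2,150.5,120],rate=200)
s=eyes.snapshot("wrist"); save(s,"w4"); np.save("w4.npy",s,allow_pickle=True)
print(env.observe()["t"],proj(s,(620.2,150.5,26)),proj(s,(620.2,150.5,46)),proj(s,(620.2,150.5,6)))
cv2.imwrite("pics/w4c.png",cv2.resize(s["color"][100:280,220:420,::-1],None,fx=3,fy=3,interpolation=cv2.INTER_CUBIC))
```

```text
15.0 -0.8
14.0 1.6
13.0 7.0
8.25 [313.50429733 189.53407435] [313.48914712 196.61445932] [313.51748256 183.37201116]
```

View pics/w4c.png

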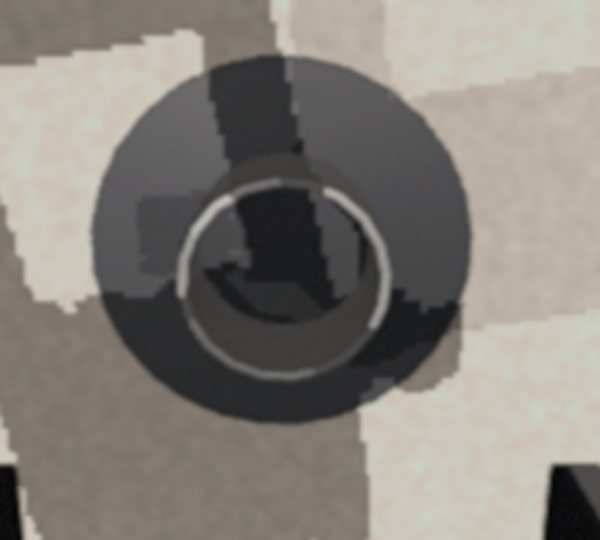

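Run:
```python
from h import *
s=np.load("w4.npy",allow_pickle=True).item()
f=lambda P,z:ray(s,np.array(P)/3+[220,100],z)
a=f([(92,238),(471,240),(281,56),(283,423)],6); print(a.round(1),"slate",(a[0]+a[1])[1]/2,(a[2]+a[3])[0]/2)
a=f([(180,272),(390,275),(283,180),(285,380)],46); print(a.round(1),"rim",(a[0]+a[1])[1]/2,(a[2]+a[3])[0]/2)
```

```text
[[616.1  90.1]
 [616.8 211.6]
 [559.5 150.7]
 [682.  151.3]] slate 150.83675744337518 620.7222717670372
[[614.9 122.5]
 [615.8 181. ]
 [589.  151.2]
 [647.8 151.8]] rim 151.78365152360928 618.3780874505262
```

Run:
```python
from h import *
p=[620.6,150.5]
env.move_pose([*p,75],down(0.0)) ; print(env.observe()["joint_positions"].round(2) if hasattr(env.observe()["joint_positions"],"round") else 0)
env.move_straight([*p,14],rate=150)
env.set_gripper(0.0,20); print(env.observe()["width"],env.observe()["ft_force"]); env.set_gripper(1.0)
env.move_straight([*p,90],rate=200)
# over to the square station
env.move_pose([440,-123,170],down(np.pi/2))
s=eyes.snapshot("wrist"); save(s,"w5"); np.save("w5.npy",s,allow_pickle=True)
print(env.observe()["t"],proj(s,(440,-123,20)),proj(s,(638.5,-145.5,6)),proj(s,(538,-284,84)))
```

```text
[0.17 0.51 1.53 0.   1.1  0.17]
0.013605076352895738 [1.70524447 0.19915596 6.14640687]
14.125 [313.11722182 173.18937224] [296.38286801 315.58869464] [148.92056744 286.55784253]
```

View pics/w5.png

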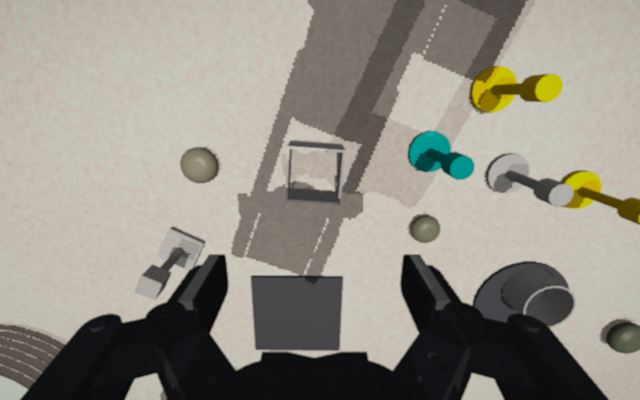

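Run:
```python
from h import *
s=np.load("w5.npy",allow_pickle=True).item()
print(proj(s,(620.6,150.5,46)),proj(s,(620.6,150.5,6)),ray(s,(549,305),46),ray(s,(522,300),6),ray(s,(524,300),6))
t=eyes.snapshot("top"); np.save("t2.npy",t,allow_pickle=True); v=t["color"][100:205,200:300,::-1]
w=s["color"][240:350,450:600,::-1]
o=np.zeros((420,820,3),np.uint8); a=cv2.resize(v,(400,420),interpolation=3); b=cv2.resize(w,(400,293),interpolation=3); o=np.zeros((420,800,3),np.uint8); o[:,:400]=a;o[:293,400:]=b
cv2.imwrite("pics/c6.png",o)
```

```text
[543.53988892 326.24899495] [521.59018926 304.11992028] [[590.32684168 149.53056651]] [[614.15097577 149.63212605]] [[614.15430106 152.24740068]]
```

View pics/c6.png

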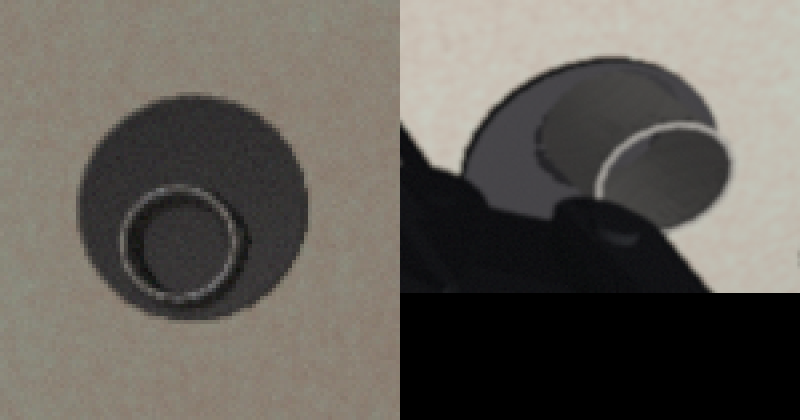

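Run:
```python
from h import *
t=np.load("t2.npy",allow_pickle=True).item()
p=ray(t,(245,160.5),46)[0]; print("top est",p, "slate top", ray(t,(200+193/4,100+207.5/4),6))
env.move_pose([p[0],p[1],120],down(np.pi/2))
s=eyes.snapshot("wrist"); np.save("w6.npy",s,allow_pickle=True)
cv2.imwrite("pics/w6c.png",cv2.resize(s["color"][100:280,220:420,::-1],None,fx=3,fy=3,interpolation=cv2.INTER_CUBIC))
o=env.observe();print(o["t"],o["width"],o["tool_pos"])
```

```text
top est [593.48582278 147.86116119] slate top [[619.74729173 147.62875346]]
15.425 0.9983458584279596 [593.20929869 146.4344634  120.33172184]
```

View pics/w6c.png

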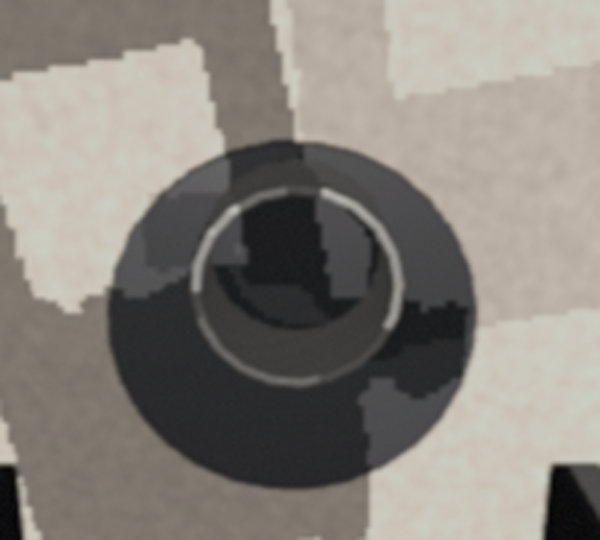

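Run:
```python
from h import *
s=np.load("w6.npy",allow_pickle=True).item()
f=lambda P,z:ray(s,np.array(P)/3+[220,100],z)
def c(P,z): a=f(P,z); return np.array([(a[2]+a[3])[0]/2,(a[0]+a[1])[1]/2])
sl=c([(108,310),(477,312),(292,140),(293,490)],6); m=c([(192,280),(403,280),(297,187),(298,386)],46); print(sl,m,sl-m)
env.move_straight([*m,120],rate=150); env.move_straight([*m,11],rate=150)
env.set_gripper(0.0,40); o=env.observe();print(o["width"],o["finger_force"],o["ft_force"],o["tool_pos"],o["t"])
if o["width"]>.5:
    g=m+(sl-m)
    env.move_straight([*m,16],rate=60); env.move_straight([*g,16],rate=80); env.pause(0.2); print(env.observe()["tool_pos"],env.observe()["width"])
    for z in np.arange(14,7,-1.):
        env.move_straight([*g,z],rate=40); fz=env.observe()["ft_force"][2]
        if fz>3: break
    print(z,fz,env.observe()["tool_pos"]); env.set_gripper(1.0); env.move_straight([*g,120],rate=200)
    s=eyes.snapshot("wrist"); np.save("w7.npy",s,allow_pickle=True)
    cv2.imwrite("pics/w7c.png",cv2.resize(s["color"][100:280,220:420,::-1],None,fx=3,fy=3,interpolation=cv2.INTER_CUBIC))
print(env.observe()["t"])
```

```text
[620.61862796 150.83415271] [594.34239333 151.68304002] [26.27623463 -0.84888731]
0.6672637648322243 40.80003827344626 [-2.07082335 -1.13540615  8.62135813] [595.42421438 151.75945698  13.21585882] 16.9667
[619.77910848 150.79057976  15.7700398 ] 0.663934265514646
12.0 8.273324943498087 [620.6040891  150.86571765  13.26096752]
19.7833
```

View pics/w7c.png

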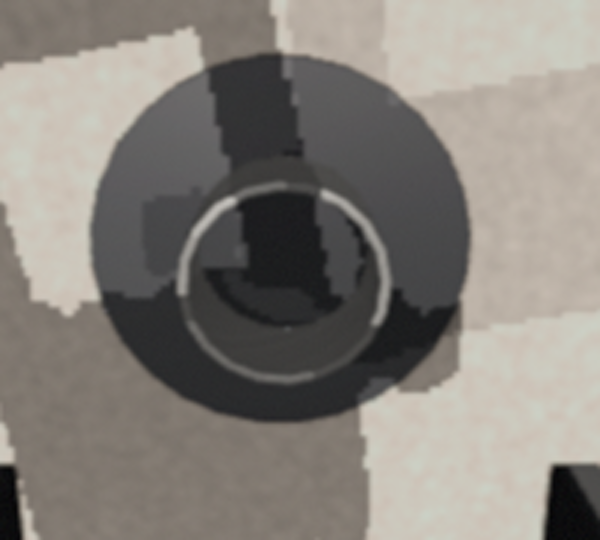

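Run:
```python
from h import *
env.move_pose([440,-123,110],down(np.pi/2-0.06))
s=eyes.snapshot("wrist"); np.save("w8.npy",s,allow_pickle=True)
t=eyes.snapshot("top"); np.save("t3.npy",t,allow_pickle=True)
o=np.zeros((500,800,3),np.uint8); o[:,:400]=cv2.resize(s["color"][135:260,260:360,::-1],(400,500),interpolation=3); o[:400,400:]=cv2.resize(t["color"][110:190,210:290,::-1],(400,400),interpolation=3)
cv2.imwrite("pics/c8.png",o); print(env.observe()["t"],proj(s,(440,-123,20)))
```

```text
21.125 [312.98214893 188.28192923]
```

View pics/c8.png

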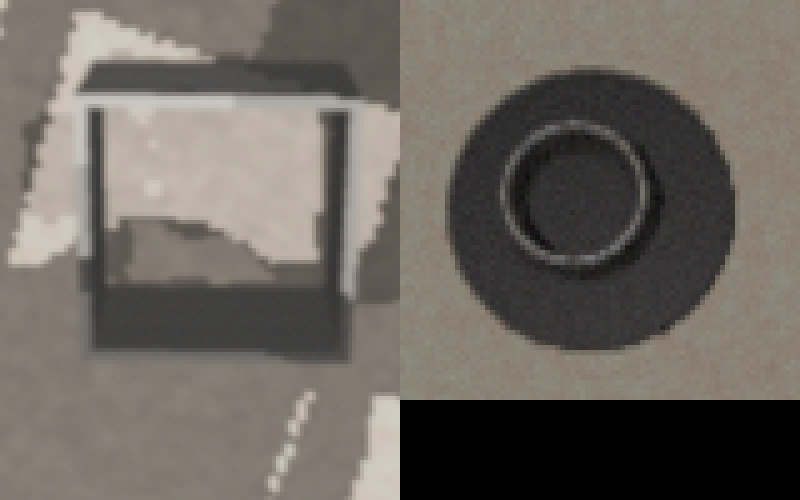

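Run:
```python
from h import *
t=np.load("t3.npy",allow_pickle=True).item(); print("rim",ray(t,(245.1,148.4),46),"slate",ray(t,(248.3,151.8),6))
s=np.load("w8.npy",allow_pickle=True).item()
q=ray(s,np.array([(78,98),(362,103),(352,358),(88,353)])/4+[260,135],40); print(q.round(1))
print("centre",q.mean(0),[np.degrees(np.arctan2(*(q[(i+1)%4]-q[i])[::-1])).round(1) for i in range(4)],[np.linalg.norm(q[(i+1)%4]-q[i]).round(1) for i in range(4)])
# square slate in top
g=t["color"].max(2); m=np.zeros(g.shape,bool); m[110:185,345:425]=g[110:185,345:425]<75
print(cv2.minAreaRect(ray(t,max(blobs(m,t),key=len),6).astype(np.float32)))
```

```text
rim [[618.80273654 148.39926087]] slate [[619.91360818 147.52596506]]
[[ 408.3 -147.8]
 [ 412.7  -91.3]
 [ 468.   -94.6]
 [ 463.5 -150.9]]
centre [ 438.10173786 -121.15146155] [np.float64(85.5), np.float64(-3.4), np.float64(-94.6), np.float64(176.7)] [np.float64(56.6), np.float64(55.5), np.float64(56.5), np.float64(55.3)]
((628.6331176757812, -145.7885284423828), (116.39228820800781, 136.9920196533203), 89.46792602539062)
```

Run:
```python
from h import *
a=np.radians(86); m=[438.1,-121.2]
env.move_pose([*m,110],down(a)); env.move_straight([*m,5],rate=150)
env.set_gripper(0.0,40); o=env.observe();print(o["width"],o["finger_force"],o["ft_force"],o["tool_pos"],o["t"])
env.move_straight([*m,90],rate=150)
env.move_pose([710,-145,130],down(np.pi/2)); env.pause(.2)
s=eyes.snapshot("wrist"); save(s,"w9"); np.save("w9.npy",s,allow_pickle=True); o=env.observe(); print(o["width"],o["t"],proj(s,(638,-146,6)))
```

```text
0.6583593154209001 40.78891396522522 [-1.20137405 -0.42775567  7.87181622] [ 438.98049942 -121.62461882    6.35386015] 22.625
0.6559449540823845 24.6583 [312.23091778 105.89704357]
```

View pics/w9.png

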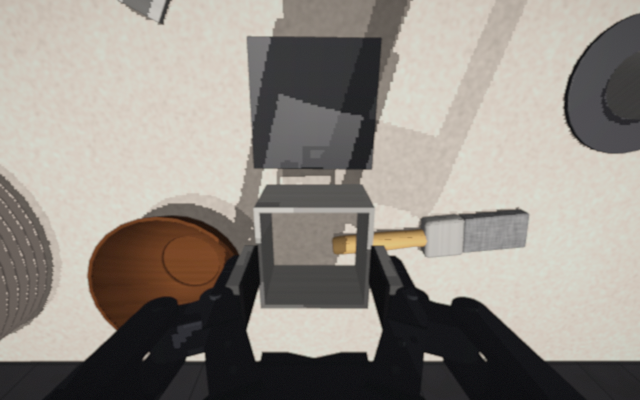

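Run:
```python
from h import *
s=np.load("w9.npy",allow_pickle=True).item(); o=env.observe(); print(o["tool_pos"])
m=neutral(s,0.06,110); m[171:]=0
b=blob_at(m,s,(638,-146,6),110); w=ray(s,b,6).astype(np.float32); print(cv2.minAreaRect(w))
q=ray(s,[(247,37),(382,38),(374,168),(253,168)],6); print(q.round(1),q.mean(0),[np.degrees(np.arctan2(*(q[(i+1)%4]-q[i])[::-1])).round(1) for i in range(4)])
r=ray(s,[(255,208),(374.5,208),(369,307),(260,307)],o["tool_pos"][2]+33.6); print(r.round(1),r.mean(0))
```

```text
[ 708.95299604 -145.09953883  130.26689598]
((638.998046875, -145.04391479492188), (115.78584289550781, 116.25012969970703), 89.25608825683594)
[[ 580.8 -202.3]
 [ 581.6  -85.4]
 [ 696.8  -85.2]
 [ 696.7 -204.6]] [ 638.99305924 -144.36745931] [np.float64(89.6), np.float64(0.1), np.float64(-90.0), np.float64(178.9)]
[[ 678.9 -172.5]
 [ 679.  -115.9]
 [ 735.3 -115.3]
 [ 735.2 -173.4]] [ 707.10829617 -144.28571871]
```

Run:
```python
from h import *
g=[640.1,-145.3]; a=np.radians(89.4)
env.move_pose([*g,70],down(a)); env.move_straight([*g,19],rate=120)
for z in np.arange(14,7,-1.):
    env.move_straight([*g,z],rate=40); fz=env.observe()["ft_force"][2]
    if fz>3: break
env.pause(.2); print(z,fz,env.observe()["tool_pos"]); env.set_gripper(1.0); env.move_straight([*g,120],rate=200)
s=eyes.snapshot("wrist"); np.save("w10.npy",s,allow_pickle=True); print(env.observe()["t"])
cv2.imwrite("pics/w10c.png",cv2.resize(s["color"][100:280,220:420,::-1],None,fx=3,fy=3,interpolation=cv2.INTER_CUBIC))
```

```text
11.0 9.272923152941583 [ 640.38068175 -145.37846716   12.45045205]
28.0667
```

View pics/w10c.png

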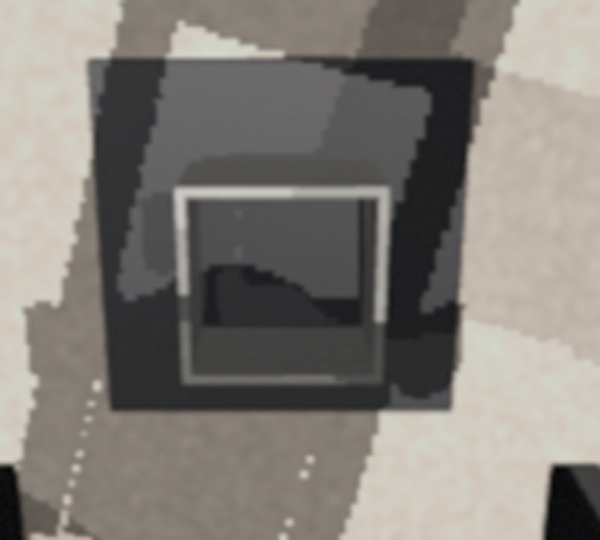

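Run:
```python
from h import *
s=np.load("w10.npy",allow_pickle=True).item()
f=lambda P,z:ray(s,np.array(P)/3+[220,100],z)
for P,z in [([(88,60),(475,59),(450,409),(111,409)],6),([(174,186),(391,185),(384,382),(183,384)],46)]:
    q=f(P,z); print(q.mean(0),[np.degrees(np.arctan2(*(q[(i+1)%4]-q[i])[::-1])).round(1) for i in range(4)])
env.move_pose([538,-284,150],down(np.pi/2)); env.pause(.2)
s=eyes.snapshot("wrist"); np.save("w11.npy",s,allow_pickle=True); print(env.observe()["t"])
m=neutral(s,0.045); u=proj(s,(538,-284,42)); print(u,proj(s,(538,-284,84)),proj(s,(538,-284,0)))
b=blob_at(m,s,(538,-284,42),70); print(cv2.contourArea(b),cv2.approxPolyDP(b,2.5,True)[:,0].tolist())
x0,y0=b.min(0)-2; x1,y1=b.max(0)+3
v=s["color"].max(2)
for r in range(y0,y1,2): print(''.join(('%x'%(v[r,c]//16) if m[r,c] else '.') for c in range(x0,x1)))
print(x0,y0)
```

```text
[ 638.51279431 -144.72056915] [np.float64(89.5), np.float64(-0.9), np.float64(-90.6), np.float64(179.4)]
[ 639.54522088 -144.1871546 ] [np.float64(89.7), np.float64(-0.4), np.float64(-90.0), np.float64(179.8)]
29.05
[311.62952229 183.31061052] [311.3489257  197.69732165] [311.84159715 172.43713629]
198.5 [[314, 176], [308, 174], [309, 177], [296, 178], [297, 185], [300, 183], [302, 186], [301, 183], [306, 181], [310, 184], [306, 191], [302, 188], [304, 191], [299, 192], [298, 197], [306, 195], [309, 190], [314, 192], [309, 195], [312, 197], [314, 190], [319, 189]]
..aaa..a....7..7....a.aa....
...aa.........44............
.......56...4...4...6...a..a
..a..5444.444444.4.34.......
....544444444..44444444.....
b.a.7.5444.5...4444444......
...7.5.4...8....44444.44....
77...4..8....9987.5..4444...
77.6....9...aaaaa9....55.4.4
.........a.a.aaaaaaaa.......
.....99aaaaaaaa.....a.a.....
.....aaaaaaaaa..a.a.9....9.9
....9............9.......aaa
..4....44..4...........aa...
294 172
```

Run:
```python
from h import *
s=np.load("w11.npy",allow_pickle=True).item()
c=cv2.GaussianBlur(s["color"],(3,3),0).astype(float); v=c.max(2); r=(c[...,0]-c[...,2])/v
L="0123456789ABCDEFGHIJKLMNOPQRSTUVWXYZ"
for y in range(136,236,3): print(y,''.join(L[int(min(v[y,x]/8,35))] for x in range(262,364,2)),''.join(L[int(np.clip(r[y,x]*100,0,15))] for x in range(262,364,2)))
```

```text
136 PPPPPPPPPPPPPOLFFFFFFFFFHMOPPPPPPPPONMMMMMMMMMJDBBB 878999899AA899ACDDCDDDCCCBA999AAA999AABBBBABBBCCDDD
139 PPPPPPPOOOPPOKGFFFFFFFFHNPPOPPPPOPOMMMMMNNMMMMNMKGB 8878988AAAA99ACCCDDDCCCC99AA979AAAAABBAABABBAABBCCC
142 PPOPPPPPPPPOLGFFFFFFFGJMOPPPPPPPPONMMMNNMMNMMMMNNML 9AAAA99AA9AABCCDCCDDCCBBA8777799AAABBBAAAABBBABBBBC
145 PPPPPPPPPPPNIFFFGGFFFIOPPPPPPPPPONMMMMMMMMMMMMMMMMN AAAA99A98879BDCCCCDCDCA8788789A99ABBBBBBBBBBBBBBBAA
148 PPPPPPPPPPMIFFFFFFFEDIMOPPPPPPPPNMMMMMMMMMNMMMMMMNM 77899888998BCCDCCCDB9AA778788898ABBBBBABABABBBBBBBB
151 PPPPPPPPPNHFFFFFFFEEJMKJKOOOOOONMMMMMMMMMMNMMMMMMNM 889976679ACDDDDCCDC64357A98999AABBBBBBBBBBBBBBBAAAA
154 OOPPPPPPNHFFFFFFFEEKOPONLJIKMMMMMMMMMMMMMMNNMMMMMMM AA9887779CDCCDCCDB844343458BBBBBBBBBBABBBBAAABBBBBB
157 PPPPPPONJCBDDDCCBCJNPONLLLLJHHJLMMMMMMMMMMMMMMMMMMM AA98878ABDDDDDCDC8433344444569BBBABBBBBBABBABBBBBAB
160 PPPPPPMGCBBBBBBBAHLLMMMLLLLLLKIHILMMMNNMMMMMMMMMMMM 999989ACDCDDDDDDA444444444444447ABBBBABBBBBBBBBBBBB
163 PPPPPOJDBBBABBBCGKLLLLLLLLLLLLLLKIHJLMMMMMMNNMMMMNN 99999ABCDDCCDDDA5444444444444444458ABBBBBBBBAABBBAB
166 PPPPOJFDBBBAAAAD
[... 1871 characters left out ...]
 DCCCCDCDCCCCDDCCCCCCDDCCCCCCCDDDCCDDCCB98ACCCDCCCDC
220 FGGGFFFFFFFFFFFFFFFFFFFFFFFFGGFFFFFFFHNOKFFFFFFFGJM CDCCCDCDDDCCCCCCCCCCCCDDCCCCDDCCDCCCCCA8ADDCCCCCCBA
223 FFGGFFFFFFGGGFFFFFFFFFFEFFFFFFFFFJMMNOMIFFFFFFFFIOP DCCCCCDCCCCDDCDDCCCCCCDCCCCDBDCDDBAA99ACCCCDDDDCC9A
226 FFFFFFFFFFFGGGFFGGFFFFFFFFFFFFFFJNPPPOJFFFFFFFHMOPP CDCDDDCCCDDDDCCCDDCCCCDCCCCDDCDCCA98789CCCDDDCDAAAA
229 FFFFFFFFFFFFFGFFFFFFFFFFFFFFFFFFLPPPOIGFFFFFFHMOPPP CDCDDDCCDDCCCDCCCCCCCCCCCDDDDCCCBAA98ADCCCCCCCBAA87
232 FFFFGGFFFFFFFFFFGGFFFGFFFFFFFFFFGKOMIFFFFFFFGLPPPPP DDDCCDCCCDCCCDCCCDCCDCCCCCCDDCCDCB99BCCCCCCCCA9A977
235 FFFFFFFFFFFGFFFGGGGFFGFFFFGFFFFFFGJHFFFFFFFGLOPPPPP DCCCCCCDCDCCCDDCCCDDCDDCCCDCDCDCCDCDCDDCDCDCA887799
```

Run:
```python
from h import *
s=np.load("w11.npy",allow_pickle=True).item()
m=neutral(s,0.068); b=blob_at(m,s,(538,-284,42),60); P=cv2.approxPolyDP(b,2.5,True)[:,0]; print(P.tolist())
T,Rr,Lf=[P[np.argmin(np.linalg.norm(P-q,axis=1))] for q in [(302,150),(337,168),(281,184)]]
w=ray(s,[T,Rr,Lf],8); print(T,Rr,Lf,w.round(1),"c",(w[1]+w[2])/2,[np.degrees(np.arctan2(*(w[i]-w[0])[::-1])).round(1) for i in (1,2)],[np.linalg.norm(w[i]-w[0]) for i in (1,2)])
v=cv2.GaussianBlur(s["color"],(3,3),0).max(2); k=m&(v>112); k[:183]=0; k[:,:294]=0; k[:187,312:]=0; k[:190,322:]=0
b=max(blobs(k,s,20),key=cv2.contourArea); r=ray(s,b,84).astype(np.float32); print(cv2.minAreaRect(r),cv2.approxPolyDP(b,2,True)[:,0].tolist())
```

```text
[[302, 149], [283, 183], [297, 191], [294, 204], [313, 214], [325, 197], [324, 192], [328, 190], [326, 187], [336, 168]]
[302 149] [336 168] [283 183] [[ 511.3 -294. ]
 [ 531.2 -258.7]
 [ 547.6 -314.6]] c [ 539.37313147 -286.6512332 ] [np.float64(60.7), np.float64(-29.6)] [np.float64(40.523930608354206), np.float64(41.669055998233745)]
((689.6001586914062, -18.063426971435547), (43.417022705078125, 28.545631408691406), 40.71980667114258) [[601, 345], [595, 346], [596, 335], [561, 339], [579, 364], [585, 358], [596, 357], [593, 353], [597, 352]]
```

Run:
```python
from h import *
s=np.load("w11.npy",allow_pickle=True).item()
m=neutral(s,0.068); v=s["color"].max(2); k=m&(v>112)
w=np.zeros_like(k); w[181:207,292:329]=1; k&=w
# cut the plate: keep pixels left/below the knob's upper right face line
n,l,st,ce=cv2.connectedComponentsWithStats(k.astype(np.uint8),connectivity=4); print(st.tolist(),ce.round(1).tolist())
i=l[193,308]; b=blobs(l==i,s,20)[0]; print(cv2.minAreaRect(ray(s,b,84).astype(np.float32)),ray(s,ce[i],84))
print(cv2.approxPolyDP(b,1.5,True)[:,0].tolist())
```

```text
[[0, 0, 640, 400, 255568], [292, 181, 7, 8, 45], [319, 181, 10, 11, 62], [296, 183, 30, 21, 325]] [[319.5, 199.5], [294.5, 184.1], [324.3, 184.4], [310.8, 193.4]]
((535.7872924804688, -284.1170654296875), (21.385372161865234, 12.81246280670166), 62.49300765991211) [[ 534.31739    -284.43006301]]
[[304, 183], [296, 196], [310, 198], [321, 203], [325, 194]]
```

Run:
```python
from h import *
s=np.load("w11.npy",allow_pickle=True).item()
q=ray(s,[(304,182.5),(293.5,204.5),(313.5,214.5),(326,193.5)],84)
print(q.round(1),q.mean(0),[(np.degrees(np.arctan2(*(q[(i+1)%4]-q[i])[::-1]))%90).round(1) for i in range(4)],[np.linalg.norm(q[(i+1)%4]-q[i]).round(1) for i in range(4)])
```

```text
[[ 525.1 -289.9]
 [ 543.9 -298.6]
 [ 552.7 -282.2]
 [ 534.4 -272.1]] [ 539.04653518 -285.71712424] [np.float64(65.0), np.float64(61.8), np.float64(61.2), np.float64(62.5)] [np.float64(20.7), np.float64(18.6), np.float64(20.9), np.float64(20.0)]
```

Run:
```python
from h import *
a=np.radians(61.3); p=[539.1,-286.4]
env.set_gripper(0.62); env.move_pose([*p,110],down(a)); env.move_straight([*p,55],rate=120); env.pause(.15); o=env.observe(); print(o["tool_pos"],o["ft_force"])
env.set_gripper(0.0,50); o=env.observe();print(o["width"],o["finger_force"],o["ft_force"],o["tool_pos"],o["t"])
env.move_straight([*p,125],rate=150); env.pause(.1)
s=eyes.snapshot("wrist"); np.save("w12.npy",s,allow_pickle=True); o=env.observe();print(o["width"],o["finger_force"],o["ft_force"],o["tool_pos"],o["t"])
m=neutral(s,0.068); zb=o["tool_pos"][2]-55
u=[proj(s,(*o["tool_pos"][:2],zb+h)).round(1) for h in (0,8,84)]; print(u)
b=blob_at(m,s,(*o["tool_pos"][:2],zb+30),75); print(cv2.approxPolyDP(b,2.5,True)[:,0].tolist())
```

```text
[ 540.05452802 -286.93212275   56.20552102] [-0.11536924  0.70362203  0.26193598]
0.22091530764846726 48.8826406840235 [-0.93916471 -0.74531947  5.89899148] [ 539.36880957 -286.74083691   55.82530369] 31.2
0.22294507252963844 48.95314218476415 [-0.12253887  0.18025455 -2.91376001] [ 537.98259715 -285.69574124  123.32672381] 31.9667
[array([312.7, 203.9]), array([312.7, 207.4]), array([312.3, 258.8])]
[[341, 179], [285, 180], [287, 231], [296, 235], [293, 242], [284, 242], [279, 252], [269, 255], [263, 274], [292, 290], [295, 274], [331, 273], [336, 289], [364, 272], [360, 257], [348, 251], [344, 242], [333, 241], [332, 232], [341, 230]]
```

Run:
```python
from h import *
s=np.load("w12.npy",allow_pickle=True).item(); o=env.observe(); R=o["eef_rot"]; tp=o["tool_pos"]; zb=tp[2]-55.5
A=ray(s,[(313,179.5)],zb)[0]; B=ray(s,[(313,231.5)],zb+8)[0]; A2=ray(s,[(313,179.5)],zb+8)[0]
for q in (A,B,A2): print((R.T@np.r_[q-tp[:2],0]).round(1))
```

```text
[19.6  0.2  0.1]
[-20.2   0.2  -0.1]
[21.8  0.2  0.1]
```

Run:
```python
from h import *
g=[639.6,-145.1]
env.move_pose([*g,125],down(np.radians(89.3))); env.pause(.3); print(env.observe()["tool_pos"])
env.move_straight([*g,80],rate=100)
ok=1
for z in np.arange(76,54,-2.):
    env.move_straight([*g,z],rate=60); o=env.observe(); f=o["ft_force"]
    if f[2]>2 or np.linalg.norm(f[:2])>6: break
print(z,f,o["tool_pos"],o["width"],o["t"])
```

```text
[ 639.00554913 -146.36968917  125.04604676]
60.0 [-1.65745839  0.02308187  6.82693062] [ 640.0493908  -145.31929791   61.89608067] 0.22203377051345313 35.8417
```

Run:
```python
from h import *
env.set_gripper(0.6); p=env.observe()["tool_pos"]; env.move_straight([639.6,-145.1,140],rate=200)
env.move_pose([445,93,150],down(np.pi/2)); env.pause(.2)
s=eyes.snapshot("wrist"); np.save("w13.npy",s,allow_pickle=True); print(env.observe()["t"])
print(proj(s,(445,93,84)),proj(s,(445,93,4)))
m=neutral(s,0.068); b=blob_at(m,s,(445,93,42),60); P=cv2.approxPolyDP(b,1.5,True)[:,0]; print(cv2.contourArea(b),P.tolist())
c=cv2.GaussianBlur(s["color"],(3,3),0).astype(float); v=c.max(2); r=(c[...,0]-c[...,2])/v
L="0123456789ABCDEFGHIJKLMNOPQRSTUVWXYZ"
for y in range(136,232,4): print(y,''.join(L[int(min(v[y,x]/8,35))] if m[y,x] else '.' for x in range(250,384,3)))
```

```text
38.225
[314.14073761 197.02558178] [314.03053857 172.8093689 ]
1581.5 [[317, 151], [304, 156], [298, 165], [297, 174], [299, 182], [307, 190], [308, 200], [312, 204], [320, 206], [328, 201], [331, 195], [329, 188], [336, 181], [338, 170], [331, 156]]
136 ..OO.......P..PPN............................
140 I.OO...PO...............O....................
144 F..PPP..........N........O...................
148 G..........P.PPPO............................
152 I........P.....PP....CCCC....................
156 I........P........CDEC999GLI.................
160 K.......O........JGB99999HLLK................
164 ........P........LD999999HLLK................
168 .P..............KKC9998899JKKK...............
172 ..P.............KKH9987789JKKK...............
176 ..PP.......P....KKJ9987789JKKK...............
180 .........P...O...MGA877777DKK................
184 .................IEA7899989JL................
188 ...................99999998..................
192 ...................FA999999..................
196 ...................FI999999..................
200 ....................A999999..................
204 .....................99999...................
208 .............................................
212 .............................................
216 .....................................O.......
220 .............................................
224 .............................................
228 .............................................
```

Run:
```python
from h import *
s=np.load("w13.npy",allow_pickle=True).item()
m=neutral(s,0.068); b=blob_at(m,s,(445,93,42),60)
f=lambda q,z:cv2.fitEllipse(ray(s,q,z).astype(np.float32))
P=f(b[b[:,1]<180],7); K=f(b[b[:,1]>193],84); print("plate",P,"knob",K,ray(s,[(319.2,194.2)],84))
```

```text
plate ((443.83160400390625, 96.6726303100586), (42.99010467529297, 44.36253356933594), 92.08259582519531) knob ((441.0211181640625, 96.62812805175781), (20.02717399597168, 22.95433807373047), 85.89946746826172) [[442.58071338  97.11588795]]
```

Run:
```python
from h import *
p=[443.0,96.2]
env.move_straight([*p,110],rate=120); env.move_straight([*p,55],rate=120); env.pause(.15); o=env.observe(); print(o["tool_pos"],o["ft_force"])
env.set_gripper(0.0,50); o=env.observe();print(o["width"],o["finger_force"],o["ft_force"],o["tool_pos"],o["t"])
env.move_straight([*p,125],rate=150); env.pause(.2)
s=eyes.snapshot("wrist"); np.save("w14.npy",s,allow_pickle=True); o=env.observe();print(o["width"],o["finger_force"],o["ft_force"],o["tool_pos"],o["t"])
m=neutral(s,0.068); tp=o["tool_pos"]; zb=tp[2]-55.5
b=blob_at(m,s,(*tp[:2],zb+30),75); print(cv2.approxPolyDP(b,2.5,True)[:,0].tolist())
q=b[b[:,1]<212]; e=cv2.fitEllipse(ray(s,q,zb+6).astype(np.float32)); print(e, np.array(e[0])-tp[:2])
```

```text
[444.04534977  96.32681131  55.94282769] [ 0.0359736  -0.56000502  0.41826037]
0.20332195202407877 48.695871233940125 [-0.99387261 -0.9182111   5.75965903] [443.44447421  96.13745117  55.75075345] 39.9
0.20101681955785547 48.87393593788147 [ 0.42968516 -0.20378812 -2.26304028] [442.11693761  96.09728957 123.95489376] 40.7667
[[304, 178], [293, 185], [286, 198], [286, 211], [300, 230], [298, 239], [294, 243], [286, 242], [281, 252], [270, 256], [265, 275], [294, 290], [297, 267], [312, 273], [331, 267], [334, 290], [358, 278], [366, 267], [363, 264], [361, 268], [358, 257], [354, 253], [346, 253], [342, 243], [333, 243], [327, 230], [337, 221], [343, 207], [336, 188], [324, 178]]
((442.7236633300781, 96.70486450195312), (43.27759552001953, 47.50033187866211), 102.59451293945312) [0.60672572 0.60757493]
```

Run:
```python
from h import *
g=[619.3,150.9]
env.move_straight([443,96.2,155],rate=150)
env.move_pose([*g,125],down(np.pi/2)); env.pause(.3); print(env.observe()["tool_pos"])
env.move_straight([*g,80],rate=100)
for z in np.arange(76,54,-2.):
    env.move_straight([*g,z],rate=60); o=env.observe(); f=o["ft_force"]
    if f[2]>2 or np.linalg.norm(f[:2])>6: break
print(z,f,o["tool_pos"],o["width"],o["t"])
if o["tool_pos"][2]<63.5:
    env.set_gripper(0.6); env.move_straight([*g,170],rate=200)
    env.move_pose([575,0,260],down(np.pi/2)); env.pause(.2)
    for n in("wrist","top"): np.save(f"f_{n}.npy",eyes.snapshot(n),allow_pickle=True)
    t=np.load("f_top.npy",allow_pickle=True).item()
    c=t["color"]; v=c.max(2)//8
    L="0123456789ABCDEFGHIJKLMNOPQRSTUVWXYZ"
    for x0,y0 in ((215,116),(352,112)):
        for y in range(y0,y0+66,2): print(''.join(L[v[y,x]] for x in range(x0,x0+68)))
        print()
```

```text
[618.44332496 150.57088553 125.89120866]
60.0 [-2.52275807 -0.45397768  7.55183424] [620.02974995 150.97428365  61.80267238] 0.19629429150811634 45.0417
AABAAAA85557AABABABBBBBA97632232322132222221132222AJLHED988ADFJLLLLL
BAAAAAA65558ABABAAABBBAA97642223212212223232322214EKKB334333225DJJIK
BAAAAA964559ABABAABABBA987531222232222222221322215ILLC32344332225778
BABABB85556AAABBBABBBBA987412343232312222313201227JLLB56787767667887
ABAAAA75558AAAAAAAABBBA886321232222222222222212228JLLC76898898888888
AABAA965559ABAAAABAABBA97532221223232222312222214EKLIA67898988788888
AAAAB96566AABABAAAABBAA87522322222022223221223234CJLH966887878777777
AAAAB85556AAAABBABABAA98742322223312122122133322369ED733334332222223
ABAAB75558ABABABAABBAA9864322332312223232223123237776332353331125785
BAABA65569AAABBABABBBA8763222222213333122332233247876433333221216974
AAAB866569BABBBBBBABAA8753113323212313323123232267877431121121015884
AAAA85558AABABBBBBBAB98642221233232322233332122278878775222110103310
AAAB75559AAABBAAABABA97631211223022331222323122477778888865321220121
AAAA75659AAABBAAAAABA97530222223132122232212312487
[... 2907 characters left out ...]
3679BAABAA
BBBC9534488888888777777666655542332222322222323122232222333679BABBAA
BBAB9544488888788888888888888853221231333122322121232222133689ABBAAA
BBBB7534478888888889888878888842323222231122232122233332224689AAAABA
BBBB7544688888888888889888888842232221223223221222222223325689BBBBAB
BBBB7444888888889888888888888841223232222232212313132333235689ABBAAA
BBBA7544789888888888888888878732213222222121222222222222334689BAAABB
BBBB6434888888888889989888898732332032321322222222233213225789AAABAB
BBBB999AGFEEEEEDB998898877787732322223322232333222321122235799AAAAAB
BBBBBBBCJLLLLKLLLLLLLLLLLLLLLF6322222132222321232223122122478AAABAAA
BCBBCBBCJLLLLLLLLLLLLLLLKKLLLE6132233222222132231221322222568ABBBAAB
```

Run:
```python
from h import *
env.move_j([1.274,0.307,1.506,0,1.328,-0.073]); env.pause(.3)
t=eyes.snapshot("top"); np.save("f_top.npy",t,allow_pickle=True); np.save("f_scene.npy",eyes.snapshot("scene"),allow_pickle=True); o=env.observe(); print(o["t"],o["ft_force"])
for n,(x,y) in (("R",(619.3,150.5)),("S",(639.5,-145))): print(n,[proj(t,(x,y,z)).round(1).tolist() for z in (6,46,90)])
v=t["color"].max(2)//8
L="0123456789ABCDEFGHIJKLMNOPQRSTUVWXYZ"
for x0,y0 in ((217,122),(354,118)):
    for y in range(y0,y0+62,2): print(y,''.join(L[v[y,x]] for x in range(x0,x0+64)))
    print(x0)
```

```text
50.1667 [-0.02075738  0.79795237 -0.01338011]
R [[246.9, 152.1], [244.1, 148.1], [240.7, 143.4]]
S [[383.1, 145.3], [386.5, 141.1], [390.5, 136.1]]
122 DDCCDDDDDDDDDDDDCDDDDDDDDDDDDDDDDDDDDDDDDDDDCCDDDDDDDDDDDDDDDDDD
124 CDDDDDDDDDDDDDDDDDDDDDCA99986666676799ABDDDDDDDDDDDDDDDDDDDDDDDD
126 DDDDDDDDDDDDCDDDDDB9654444434444444443444469BDDDDDEDDDDDDDDCDCDD
128 DDDDDCDDCDDDDDBA75444444444444544444444454444469CDDDDDDDDDDDDDDD
130 DDDDDDDCDDDDB7534444455344444454453344444444544359BDDDDDDDDDDCDD
132 DCDDDDDDDDA654434443444444455445444444454444544444479CDDDDDDDDDD
134 DDDDDDDDA744445344454446667998655434445544454444445448CDDDDDDDDD
136 CDDDDDB844444344544789876544345678A864444435454353444458CDDDDDDD
138 DDDDDC75443445444687568A998532233345897333444355444444449CDDDDDD
140 DDDDC7444444444696479BCCCCCCA64543333586424445445554345459CDDDDD
142 DDDC74434454445A623ABCCCCCCCC855654433489434544545454555459CDDDD
144 DDD9644454445596324ABCDCCDCDC845556669648622444544454455435CDDDD
146 DDC74445545457632226BCDDDDDC943456656CC76963244454444445445ACDDC
148 DDA5455444445A732225A9889864222555656CCC7B732344544
[... 2633 characters left out ...]
DDDDDD
160 DCB655555455555555554555455454545444454445444455444455345CDDDDDD
162 DCA754545455544553444445445444544445545445454544455444457CDDDCED
164 ED9655455464454454544455554445455444454444344445544445437CDDDDDD
166 DD9655555555555544554544545545444445345554445444455544447CDDDCCD
168 DDA655555455545455454555455454445445444354545454345445457CDDDDDD
170 DD8544444554555555445454455545444544545554455454544444447CDDDDDD
172 DDBBABA98898886655454554444444534454444444354445545455457CDDDDCC
174 DDDDDDDDDDDDDDDCDDDDDDDDDDDDDDDDDDDDDDDDDDDDDCCCCCCCCCCCCCDDDDDD
176 DDDDDDDDDDDDDDDDDDDDDDDDDDDDDDDDDDDDDDDDCDDDDDDDDCDDDDDDDDDDDCDD
178 DDDDDDDDDDDDDDDCDDDCDDDDDDDDDDDDDDDDDDDDDDDDDDDDDDDDDDDDDDDDDDDD
354
```

```bash
python3 -c "
from h import *
print(env.hand_in())"
```

```text
the job is handed in; nothing more can be done
None
```

I've handed in the job: both moulds stand within about 1.5 mm of the middle of their slates (the square one within half a degree of square), and each press was lowered into its mould afterwards and stands upright on the slate. An attempt to re-centre the round mould pushed it about 25 mm off centre; I put it back before either press went in. It took about 50 s of the 102 s.

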